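# Unmould a cleaning puck and open the child-safe bottle

### The arm

A 6-joint arm with a two-finger parallel gripper is mounted at the origin on the work surface. World frame = base frame: x ahead of the robot, y to its left, z up, the work surface at z = 0. Lengths are in m, angles in degrees, forces in N, time in s.
With the tool pointing down it reaches from about 0.4 to 0.825 m from the base axis. Payload 7 kg.
Tool frame: the origin (TCP) lies on the centre line of the jaws, within the pads' length; the fingertips stand 19 mm ahead of it and the grasp point (between the pads) is the TCP (r.tip_extent is the distance from the TCP to the fingertips, in m); z points along the fingers, y is the line along which they close (so a half turn about z gives the same grasp; the last joint's range is limited). The gripper opens to 88 mm and grips with 3 to 60 N. Pads are 19 mm wide; open, the fingers measure 130 mm over their backs; the gripper's body (78 mm by 193 mm) begins 47 mm behind the grasp point.
Start: joints at [-51.675, 20.546, 0.682, 0, -70.136, -16.507], TCP at [0.251, -0.627, 0.246] pointing down, gripper open.
Joint ranges: [-176.03, 176.03], [-82.01, 121.73], [-58.28, 71.71], [-173.87, 95.51], [-174.79, -0.11], [-173.66, 173.66]. Speed limits (degrees/s): [136.94, 136.94, 172.46, 180, 180, 180].

### API

Orientations are given as [roll, pitch, yaw] about the fixed x, y, z axes, in that order (R = Rz(yaw) Ry(pitch) Rx(roll)).
In Python, from plant import r gives the robot as it stands. The module is installed in compiled form; this text tells all that it offers.
- The arm moves only by the tool jog_arm, never from a script. Its argument "deltas" is a list that holds one entry, the list of rows, each a list of 5 numbers: the opening, from -1 (shut) to 1 (fully open), then the shift along the world's x, y, z in cm, then the turn about the world's z in rad. In form: [[[claw, dx, dy, dz, turn], ...]]. A call has 1 to 8 rows; each row shifts and turns the commanded pose from where the row before left it; what a row does not reach is not made up. A row lasts 1/8 s, in which the tool goes at most 62.5 mm and 10.7 degrees, less where a joint would pass 70% of its speed; a pose out of reach is approached as far as the arm can. A call with a gripper value outside its range is refused whole. The fingers move at their own pace and stop on an object; "force" is the grip in N (left out, the last holds). Time passes only in rows, so rows that do not move let the fingers close. It gives the time, the measured TCP pose, the force, the opening and the grip force at its end, in the units of the state.
- r.get_state(): the state, without advancing time (a new reading comes with each control period).
- r.capture(name): name is "scene" or "top" or "wrist"; returns the picture (480x640x3 uint8, blue, green, red); there is no depth.
- r.camera_info(name): a dict with "fx", "fy", "cx", "cy" (pixels), "k1" (the pictures are not rectified: a ray, as slopes to the right and down, at radius r is drawn at 1 + k1 r^2 times it, then the intrinsics apply), "view" (4x4, takes a point from world to camera coordinates). Camera axes: x right, y up, looking along -z (the intrinsics and any distortion apply to the point x, -y, -z); pixel columns grow to the right and rows downward; lengths in m; the calibration is good to about 2 mm. A picture is of the moment at which its call begins: read the wrist's pose just before it. camera_info takes no time and is no camera call; for the wrist camera it gives the pose at the moment of the call.
- r.close_job(): hands the job in; it is judged then, once.
The state is a dict: "time_s": time; "joints": joint angles; "qd": joint speeds; "joint_torque": joint torques, N m; "tcp_pos": TCP position; "eef_rot": TCP orientation; "contact_force": force on the tool from outside, world axes, zero at the start; "moment": the same for the moment, N m; "gripper_width": finger opening in m; "gripper_force": force on a finger pad.
Only numpy, scipy, OpenCV 4.12 (cv2) and the standard library are available. Lean on these libraries where they do the work, as an engineer would, in place of code of your own. Each camera call takes 0.05 s, during which the arm holds its last target. There are 200 camera calls.

### The job

Get a home-made cleaning puck ready to be scented: lift the yellow puck straight up out of the aluminium press mould and set it down gently, flat in the blue dish, keeping hold of it until it is down. Then open the amber bottle: press its white safety cap down and, while it is down, twist it about a fifth of a turn anticlockwise, lift it off and finish still holding the cap level and still in the gripper, straight above the bottle's mouth and about 8 cm clear of it. Leave the green bottle, the jars, the other mould half, the spoon and the brush where they are.

Things in the scene. Friction and masses are not known exactly. Their poses are not given: they have to be found in the camera images.
- mould: fixed lower half of a press mould: aluminium block 100 x 100 x 26 mm with a round cavity in the middle of its top (52 mm across, 16 mm deep, floor 10 mm above the counter) and two dark dowel pins 6 mm high, 8 mm across, on the diagonal at its own (+40,+40) and (-40,-40) mm; origin under its centre, z up
- puck: loose pressed yellow puck, round, 48 mm across, 32 mm high, about 85 g, lying in the mould's cavity with 16 mm standing out of it and 2 mm of play around it; origin at the centre of its underside, z up
- dish: loose shallow round blue dish, 90 mm across at the foot, 112 mm at the rim, rim 16 mm high, inner floor 5 mm above the counter and about 80 mm across, 350 g; origin under its centre
- bottle: square amber glass bottle 68 mm wide, standing unturnably in a wooden foot 94 x 94 x 26 mm that is fixed to the counter; glass shoulder 100 mm and neck from 105 to 132 mm above the counter. Two hooks on the neck hold two lugs inside the cap. Origin under its centre, z up along the neck's axis
- bottle_mouth (a point): point on the neck's axis 142 mm above the counter: top of the sprung plug that closes the mouth, when it is not pressed
- cap: loose round white push-and-turn cap of the amber bottle, ribbed, with red curved arrows on top, 58 mm across, 30 mm high, about 35 g, open below; origin at the centre of its lower rim (116 mm above the counter when closed), z up. Closed, two lugs inside it sit behind 4 mm teeth: it neither turns more than a few degrees nor lifts
- cap_top (a point): centre of the cap's top face, 30 mm above the cap's origin. Pressed down 4 mm or more, the cap turns anticlockwise seen from above; past 0.80 rad (46 degrees), and up to 2.3 rad, its lugs are free of the hooks on the neck and it lifts straight off
- plug (a joint): how far the sprung plug under the cap is pressed down, m: 0 = up (cap closed or off), 0.009 = bottomed. Its spring pushes the cap up with about 3 N at first and 0.8 N more per mm, 10 N when bottomed
- oil_bottle: loose square green glass bottle with a small flat black cap (not the one to open), 66 x 66 x 112 mm; origin under its centre
- salt_jar: clip-top glass jar with white contents, 87 mm across, 90 mm high; origin under its centre
- pepper_jar: clip-top glass jar with black contents, 87 mm across, 90 mm high; origin under its centre
- mould_top: upper half of the press mould lying aside: aluminium square 100 x 100 x 22 mm with a black bow handle up to 55 mm; origin under its centre
- spoon: spoon with a wooden handle and steel bowl, lying on the counter
- brush: small brush lying on the counter

How it is judged:
By the outcome, as a careful person would: the job done as asked, in the order asked, and still so for the second after the job is handed in, while the arm keeps its last pose, push and grip.
It also fails if it takes over 48 s, if anything falls off the work surface, if the arm or the gripper's body presses on something with over 40 N, if the wrist force passes 120 N, or if a joint passes its speed limit or range.

## Working session

There is one attempt and no reset: what is moved stays moved. The work goes in short steps, Python scripts to look and compute and a tool call to move; the robot and the scene stay as the last step left them, time stands still between calls to the robot, and variables do not carry over. Pictures are saved under pics/ and viewed, at most 10 in all, crops included, and the job is handed in when it is done.

Besides the shell and the picture viewer there is one more tool, called after "Emit:" as a command line: name --argument value ..., lists and objects as JSON in quotes. jog_arm: Moves the arm, as the interface text tells. Its arguments: {"type":"object","properties":{"deltas":{"type":"array"},"force":{"type":"number"}},"required":["deltas"]}

```bash
mkdir -p pics
cat > h.py <<'E'
import numpy as np, cv2
from plant import r
def ray(name,u,v,ci=None):
    c=ci or r.camera_info(name)
    d=np.array([(u-c["cx"])/c["fx"],(v-c["cy"])/c["fy"]]); p=d.copy()
    for _ in range(20): p=d/(1+c["k1"]*(p@p))
    V=np.array(c["view"]); R=V[:3,:3]
    w=R.T@np.array([p[0],-p[1],-1.]); return -R.T@V[:3,3], w/np.linalg.norm(w)
def onz(name,u,v,z,ci=None):
    o,d=ray(name,u,v,ci); return o+d*(z-o[2])/d[2]
def cross(a,b):
    A=np.zeros((3,3));y=np.zeros(3)
    for o,d in (a,b):
        P=np.eye(3)-np.outer(d,d);A+=P;y+=P@o
    x=np.linalg.solve(A,y); return x,[np.linalg.norm((np.eye(3)-np.outer(d,d))@(x-o)) for o,d in (a,b)]
E
python3 - <<'E'
from h import *
for n in("scene","top","wrist"):
    im=r.capture(n); cv2.imwrite(f"pics/{n}0.png",im)
    c=r.camera_info(n); V=np.array(c["view"]); print(n,c["fx"],c["k1"],-V[:3,:3].T@V[:3,3])
s=r.get_state();print(s["time_s"],s["tcp_pos"],s["eef_rot"],s["gripper_width"])
E
```

```text
scene 493.29457201103554 0.005094229608550457 [ 1.31490889 -0.26089878  0.83425725]
top 560.0640880214389 -0.1666955057696346 [ 0.42462609 -0.07029363  1.59377863]
wrist 375.63037082047214 -0.04668780069619701 [ 0.17318235 -0.65807118  0.38304728]
0.15 [ 0.25071326 -0.62634072  0.24484639] [ 1.79928685e+02 -5.62857101e-03 -1.58187831e+02] 0.08759992678313472
```

View pics/top0.png

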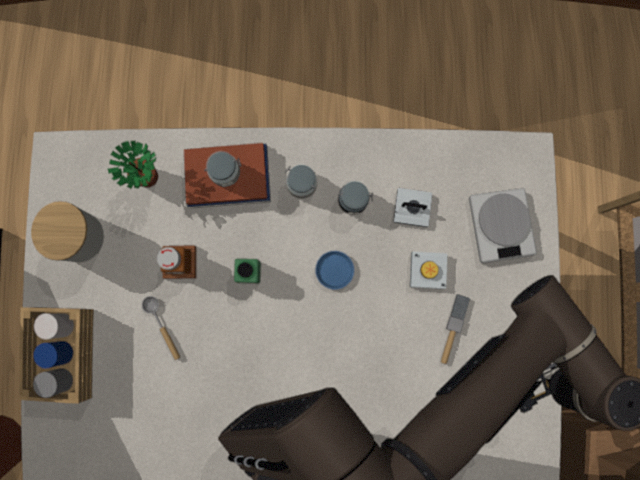

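View pics/scene0.png

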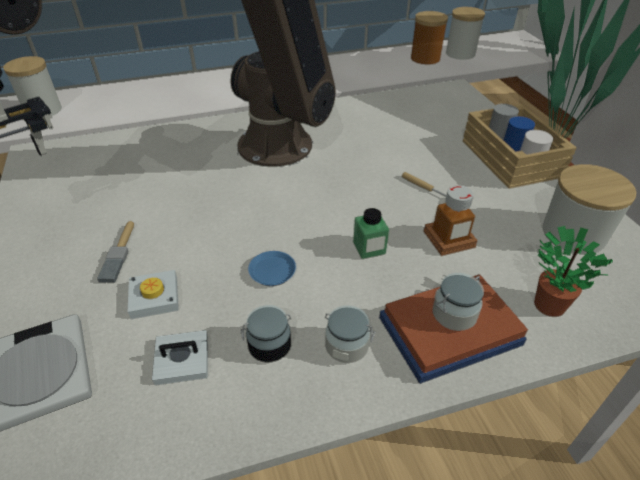

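The top view shows the puck at (430,270), the dish at (335,270), the amber bottle's cap at (170,258) and the green bottle at (247,270). In the scene view the puck is at (152,287), the dish at (272,268) and the cap at (459,197).

```bash
cat > m.py <<'E'
from h import *
def blob(m,box):
    x0,y0,x1,y1=box; k=np.zeros_like(m); k[y0:y1,x0:x1]=m[y0:y1,x0:x1]
    c=max(cv2.findContours(k,cv2.RETR_EXTERNAL,cv2.CHAIN_APPROX_NONE)[0],key=cv2.contourArea)
    return c
E
python3 - <<'E'
from m import *
B={"top":{"puck":(405,245,455,295),"dish":(305,240,365,300),"cap":(150,238,200,280)},"scene":{"puck":(125,265,185,315),"dish":(240,245,305,295),"cap":(440,180,480,215)}}
C={}
for n in B:
    im=cv2.imread(f"pics/{n}0.png"); h=cv2.cvtColor(im,cv2.COLOR_BGR2HSV)
    M={"puck":cv2.inRange(h,(10,110,100),(38,255,255)),"dish":cv2.inRange(h,(98,110,40),(125,255,255)),"cap":cv2.inRange(h,(0,0,120),(180,70,255))}
    for k in M:
        c=blob(M[k],B[n][k]); (x,y),a,t=cv2.fitEllipse(c); C[n,k]=(x,y); print(n,k,(x,y),a,t,cv2.boundingRect(c))
for k in ("puck","dish","cap"):
    z={"puck":.042,"dish":.016,"cap":.146}[k]
    print(k,cross(ray("top",*C["top",k]),ray("scene",*C["scene",k])),onz("top",*C["top",k],z),onz("scene",*C["scene",k],z))
a=cv2.imread("pics/top0.png");b=cv2.imread("pics/scene0.png")
f=lambda i,x,y,w:cv2.resize(i[y:y+w,x:x+w],(400,280),interpolation=cv2.INTER_CUBIC)
w=lambda i,x,y,W,H:cv2.resize(i[y:y+H,x:x+W],(400,300),interpolation=cv2.INTER_CUBIC)
cv2.imwrite("pics/crop1.png",np.vstack([np.hstack([w(a,390,240,80,60),w(a,145,228,80,60)]),np.hstack([w(b,110,255,88,66),w(b,415,175,88,66)])]))
E
```

```text
top puck (429.09393310546875, 269.535400390625) (15.59941291809082, 16.656539916992188) 93.89083099365234 (421, 262, 17, 16)
top dish (334.4991149902344, 269.6546630859375) (35.20596694946289, 35.448028564453125) 139.51126098632812 (317, 252, 36, 37)
top cap (175.0354766845703, 259.39990234375) (47.069313049316406, 55.416080474853516) 94.64659118652344 (150, 238, 50, 42)
scene puck (151.39028930664062, 287.5779113769531) (19.5154972076416, 23.008045196533203) 76.62864685058594 (140, 278, 24, 20)
scene dish (271.62408447265625, 267.76556396484375) (31.85972785949707, 44.38475799560547) 83.8073959350586 (249, 252, 46, 33)
scene cap (464.0743713378906, 192.64443969726562) (29.325122833251953, 48.276302337646484) 118.98749542236328 (440, 180, 40, 35)
puck (array([ 0.52819631, -0.39827761,  0.03145278]), [np.float64(0.0016835572609327173), np.float64(0.001683557260932689)]) [ 0.52753033 -0.39435608  0.042     ] [ 0.53814747 -0.39815711  0.042     ]
dish (array([ 0.52804409, -0.1320683 ,  0.01291402]), [np.float64(0.0013477028507360845), np.float64(0.0013477028507361123)]) [ 0.52808964 -0.13062515  0.016     ] [ 0.53071864 -0.13386592  0.016     ]
cap (array([0.55000782, 0.3040421 , 0.14666751]), [np.float64(0.013190827873946102), np.float64(0.01319082787394617)]) [0.54411005 0.29194488 0.146     ] [0.55125187 0.31883964 0.146     ]
```

View pics/crop1.png

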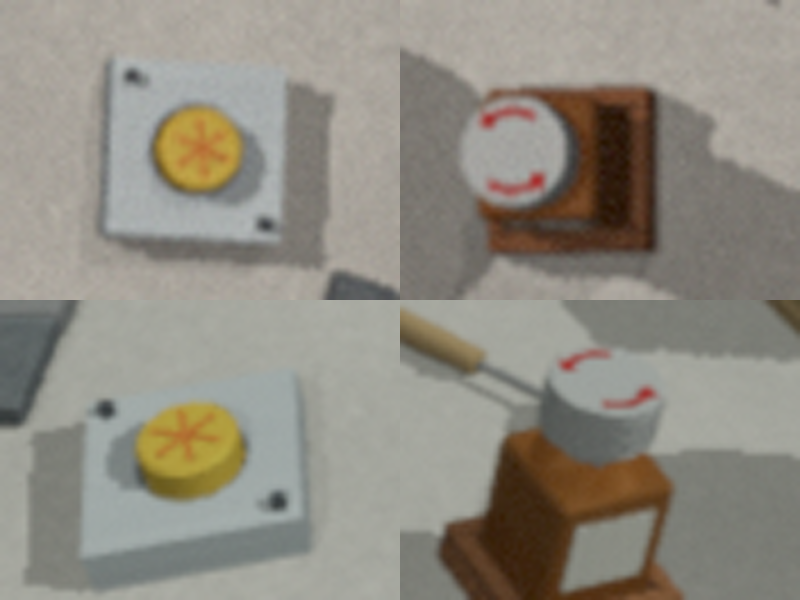

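The crops show the puck's top centred near (200,149) and the mould pins at upper left and lower right, with the mould turned about -3°. The cap's top is at about pixel (168,258) in the top view and (461,193) in the scene view. I'll go above the puck to measure with the wrist camera.

Emit:
jog_arm --deltas '[[[1,3.4,2.8,-0.5,-0.054],[1,3.4,2.8,-0.5,-0.054],[1,3.4,2.8,-0.5,-0.054],[1,3.4,2.8,-0.5,-0.054],[1,3.4,2.8,-0.5,-0.054],[1,3.4,2.8,-0.5,-0.054],[1,3.4,2.8,-0.5,-0.054],[1,3.4,3.4,-0.5,-0.054]]]' --force 25

```text
time_s: 1.15
tcp_pos: [0.5237, -0.3957, 0.2051]
eef_rot: [180.0, -0.0, 176.9]
contact_force: [0.7, -0.2, -0.0]
gripper_width: 0.0878
gripper_force: 0.0
```

```bash
cat > w.py <<'E'
from m import *
import sys,pickle
def shot(tag):
    ci=r.camera_info("wrist"); s=r.get_state(); im=r.capture("wrist"); cv2.imwrite(f"pics/{tag}.png",im); pickle.dump((ci,s),open(f"{tag}.pkl","wb"))
    print(s["time_s"],s["tcp_pos"],s["eef_rot"]); return ci,im
E
python3 -c "
from w import *
shot('w1')"
```

```text
1.15 [ 0.5237247  -0.39566903  0.20506817] [ 1.79990717e+02 -2.45729653e-02  1.76944619e+02]
```

View pics/w1.png

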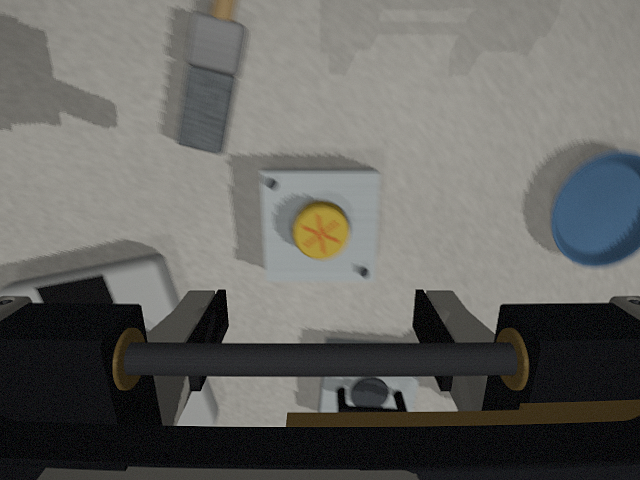

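The wrist view shows the puck at (321,231), square with the jaws, and the dish cut off at the right edge near (610,210). I'll take a second place 10 cm towards the dish.

Emit:
jog_arm --deltas '[[[1,0,5,0,0],[1,0,5,0,0],[1,0,0,0,0]]]'

```text
time_s: 1.58
tcp_pos: [0.5229, -0.2939, 0.2058]
eef_rot: [180.0, 0.0, 177.3]
contact_force: [0.7, -1.0, 0.6]
gripper_width: 0.0876
gripper_force: 0.0
```

```bash
cat > fit.py <<'E'
from w import *
def fits(tag):
    im=cv2.imread(f"pics/{tag}.png"); ci,s=pickle.load(open(tag+".pkl","rb")); h=cv2.cvtColor(im,cv2.COLOR_BGR2HSV); out={}
    for k,m in {"puck":cv2.inRange(h,(8,140,150),(38,255,255)),"dish":cv2.inRange(h,(98,110,40),(125,255,255))}.items():
        m[300:]=0
        c=cv2.convexHull(blob(m,(0,0,640,300))); (x,y),a,t=cv2.fitEllipse(c) ; out[k]=(x,y); print(tag,k,(x,y),a,cv2.boundingRect(c))
    return ci,out
E
python3 - <<'E'
from fit import *
shot('w2')
c1,a=fits('w1'); c2,b=fits('w2')
print(cross(ray("",*a["puck"],c1),ray("",*b["puck"],c2)))
for z in(.042,): print(onz("",*a["puck"],z,c1),onz("",*b["puck"],z,c2))
print(onz("",*b["dish"],.016,c2), onz("top",334.5,269.65,.016))
# mould orientation via pins in w1
p,q=onz("",272,183,.032,c1),onz("",364,271,.032,c1); print("pins",p,q,(p+q)/2,np.degrees(np.arctan2(*(p-q)[1::-1]))-45)
E
```

```text
1.575 [ 0.52286869 -0.29391828  0.20577463] [1.79972548e+02 4.81116435e-03 1.77256481e+02]
w1 puck (320.8516845703125, 232.37692260742188) (48.04560089111328, 52.648502349853516) (296, 208, 51, 50)
w1 dish (608.4398193359375, 209.28546142578125) (96.07278442382812, 125.49470520019531) (552, 154, 88, 111)
w2 puck (199.5237579345703, 237.25985717773438) (49.735774993896484, 54.78376388549805) (173, 213, 54, 51)
w2 dish (498.2917175292969, 212.96658325195312) (109.34832000732422, 125.68247985839844) (439, 155, 119, 117)
(array([ 0.52807429, -0.39562103,  0.04478602]), [np.float64(0.0005356133291833385), np.float64(0.0005356133291833261)])
[ 0.52945749 -0.39566172  0.042     ] [ 0.52833697 -0.39654462  0.042     ]
[ 0.5258622  -0.13274457  0.016     ] [ 0.52810283 -0.13062764  0.016     ]
pins [ 0.48756046 -0.43408263  0.032     ] [ 0.57041694 -0.35912779  0.032     ] [ 0.5289887  -0.39660521  0.032     ] -182.86641250274013
```

View pics/w2.png

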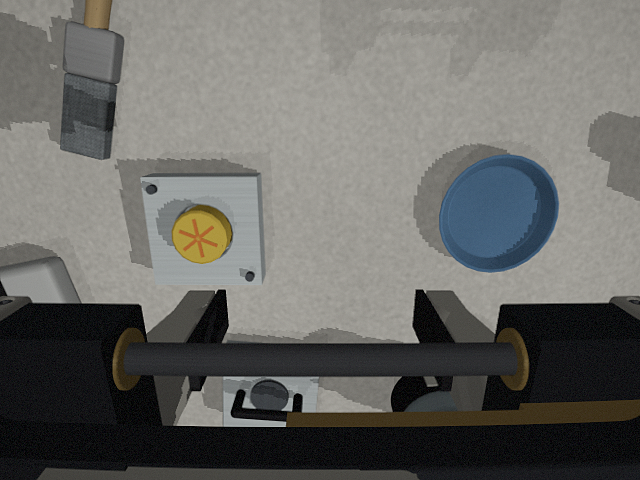

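The second view shows the whole dish at (498,213) and the puck at (199,237). The puck is at (0.5285,-0.396) with its top at about 42-45 mm, and the dish is at (0.527,-0.1315). Next I go down on the puck.

Emit:
jog_arm --deltas '[[[1,0.3,-5.1,0,0],[1,0.3,-5.1,0,0],[1,0,0,-4,0],[1,0,0,-4,0],[1,0,0,-4,0],[1,0,0,-2,0],[1,0,0,-0.8,0],[1,0,0,0,0]]]'

```text
time_s: 2.62
tcp_pos: [0.5286, -0.3993, 0.0573]
eef_rot: [180.0, -0.0, 177.0]
contact_force: [0.4, 0.1, -0.7]
gripper_width: 0.0878
gripper_force: 0.0
```

Emit:
jog_arm --deltas '[[[1,0,0.3,-0.5,0],[1,0,0,-0.4,0],[1,0,0,0,0],[-0.1,0,0,0,0],[-0.1,0,0,0,0],[-0.1,0,0,0,0],[-0.1,0,0,0,0],[-0.1,0,0,0,0]]]' --force 15

```text
time_s: 3.62
tcp_pos: [0.5289, -0.3962, 0.0488]
eef_rot: [-180.0, 0.0, 177.1]
contact_force: [-0.4, -3.5, -0.3]
gripper_width: 0.0473
gripper_force: 15.0
```

Emit:
jog_arm --deltas '[[[-0.2,0,-0.1,0,0],[-0.2,0,0,0.5,0],[-0.2,0,0,1,0],[-0.2,0,0,1.5,0],[-0.2,0,0,2,0],[-0.2,0,0,2,0],[-0.2,0,0,1,0],[-0.2,0,0,0,0]]]' --force 20

```text
time_s: 4.62
tcp_pos: [0.5293, -0.3967, 0.1298]
eef_rot: [-180.0, 0.1, 177.1]
contact_force: [-0.1, -0.2, -1.2]
gripper_width: 0.0472
gripper_force: 20.0
```

```bash
python3 -c "
from w import *
shot('w3')"
```

```text
4.625 [ 0.52928861 -0.39673529  0.12980193] [-1.79967208e+02  1.11406223e-01  1.77069827e+02]
```

View pics/w3.png

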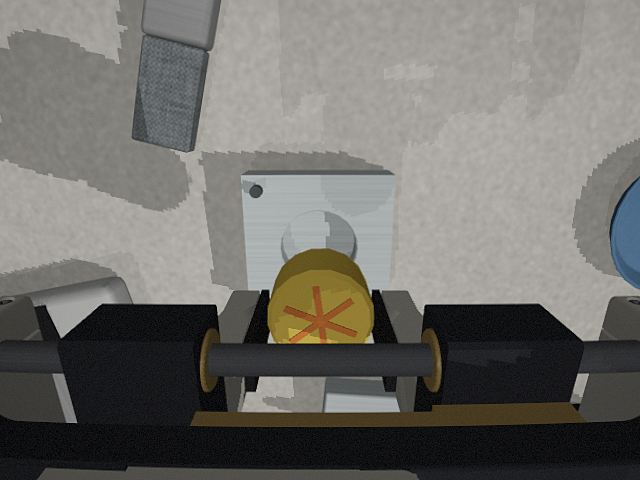

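The puck (322,320) is held level between the pads and is clear of the empty cavity at (318,245). Now I carry it to the dish.

Emit:
jog_arm --deltas '[[[-0.2,0,2.5,0,0],[-0.2,0,4.5,0,0],[-0.2,-0.1,5,0,0],[-0.2,-0.1,5,0,0],[-0.2,0,4.5,0,0],[-0.2,0,3,0,0],[-0.2,0,1.5,0,0],[-0.2,0,0.5,-1,0]]]'

```text
time_s: 5.68
tcp_pos: [0.5273, -0.1311, 0.1185]
eef_rot: [180.0, 0.1, 177.1]
contact_force: [0.4, -1.0, -1.7]
gripper_width: 0.0469
gripper_force: 20.0
```

Emit:
jog_arm --deltas '[[[-0.2,0,0,-2,0],[-0.2,0,0,-2,0],[-0.2,0,0,-1.5,0],[-0.2,0,0,-0.8,0],[-0.2,0,0,-0.4,0],[-0.2,0,0,0,0]]]'

```text
time_s: 6.42
tcp_pos: [0.527, -0.1317, 0.0516]
eef_rot: [-180.0, 0.0, 177.1]
contact_force: [-0.2, -0.1, -0.9]
gripper_width: 0.0474
gripper_force: 20.0
```

Emit:
jog_arm --deltas '[[[-0.2,0,0,-0.3,0],[-0.2,0,0,-0.2,0],[-0.2,0,0,-0.1,0],[-0.2,0,0,0,0]]]'

```text
time_s: 6.92
tcp_pos: [0.5269, -0.1316, 0.0456]
eef_rot: [-180.0, 0.0, 177.1]
contact_force: [0.9, 0.3, -1.9]
gripper_width: 0.047
gripper_force: 20.0
```

Emit:
jog_arm --deltas '[[[-0.2,0,0,-0.1,0],[-0.2,0,0,-0.1,0],[-0.2,0,0,0,0]]]'

```text
time_s: 7.3
tcp_pos: [0.5269, -0.1316, 0.0437]
eef_rot: [-180.0, 0.0, 177.1]
contact_force: [-0.6, -0.4, 0.9]
gripper_width: 0.0473
gripper_force: 20.0
```

Emit:
jog_arm --deltas '[[[-0.2,0,0,-0.05,0],[-0.2,0,0,-0.05,0],[-0.2,0,0,0,0]]]'

```text
time_s: 7.68
tcp_pos: [0.5269, -0.1317, 0.0435]
eef_rot: [-180.0, 0.0, 177.1]
contact_force: [-3.5, 1.3, 10.2]
gripper_width: 0.0471
gripper_force: 20.0
```

It is down (10 N). I ease back slightly and open.

Emit:
jog_arm --deltas '[[[-0.2,0,0,0.08,0],[0.3,0,0,0,0],[0.5,0,0,0,0],[0.5,0,0,0,0],[0.5,0,0,1,0],[0.7,0,0,3,0],[1,0,0,5,0],[1,0,0,5,0]]]'

```text
time_s: 8.68
tcp_pos: [0.5266, -0.1317, 0.1854]
eef_rot: [-180.0, 0.0, 177.1]
contact_force: [1.1, -1.1, 0.3]
gripper_width: 0.0858
gripper_force: 0.0
```

Emit:
jog_arm --deltas '[[[1,0,4,4,0],[1,0,5,3,0],[1,0,5,0,0],[1,0,5,0,0],[1,0,5,0,0],[1,0,5,0,0],[1,0,2,0,0],[1,0,0,0,0]]]'

```text
time_s: 9.68
tcp_pos: [0.5267, 0.1793, 0.2536]
eef_rot: [-180.0, -0.0, 177.2]
contact_force: [0.4, -0.2, 0.1]
gripper_width: 0.0878
gripper_force: 0.0
```

Run:
```python
from w import *
shot('w4')
a=r.capture("top");b=r.capture("scene");cv2.imwrite("pics/top1.png",a)
w=lambda i,x,y,W,H:cv2.resize(i[y:y+H,x:x+W],(400,300),interpolation=cv2.INTER_CUBIC)
cv2.imwrite("pics/m4.png",np.vstack([np.hstack([w(a,295,240,80,60),w(b,228,230,88,66)]),np.hstack([cv2.resize(cv2.imread("pics/w4.png"),(400,300)),w(a,145,228,80,60)])]))
```

```text
9.675 [0.52667488 0.17927497 0.25357773] [-1.79998090e+02 -1.15830258e-03  1.77171370e+02]
```

View pics/m4.png

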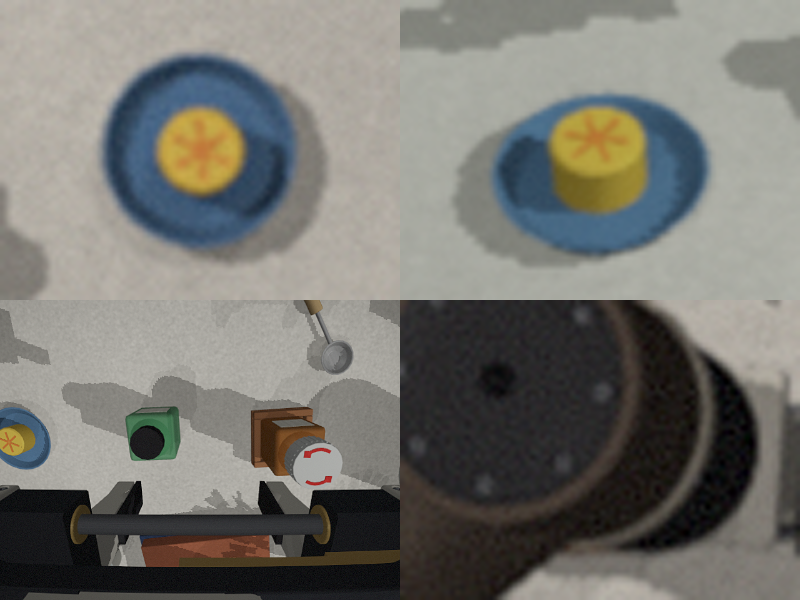

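The puck stands flat in the middle of the dish, and the cap shows at wrist pixel (510,262). I'll take a second view of the cap from 11 cm further on.

Emit:
jog_arm --deltas '[[[1,0,5,0,0],[1,0,5,0,0],[1,0,1,0,0],[1,0,0,0,0]]]'

```text
time_s: 10.32
tcp_pos: [0.5269, 0.2877, 0.2532]
eef_rot: [-180.0, -0.0, 177.1]
contact_force: [0.5, -0.7, -0.3]
gripper_width: 0.0876
gripper_force: 0.0
```

Run:
```python
from w import *
shot('w5')
P=[]
v=lambda t:cv2.imread(f"pics/{t}.png")
for t,box in(("w4",(440,200,580,310)),("w5",(250,180,400,310))):
    ci,s=pickle.load(open(t+".pkl","rb")); im=v(t); h=cv2.cvtColor(im,cv2.COLOR_BGR2HSV)
    m=cv2.inRange(h,(0,120,90),(6,255,255))|cv2.inRange(h,(172,120,90),(180,255,255))
    k=np.zeros_like(m);x0,y0,x1,y1=box;k[y0:y1,x0:x1]=m[y0:y1,x0:x1]
    n,l,st,ce=cv2.connectedComponentsWithStats(k); i=np.argsort(-st[1:,4])[:2]+1
    c=ce[i].mean(0); print(t,st[i,4],ce[i].round(1).tolist(),c); P.append((ray("",*c,ci),onz("",*c,.146,ci)))
print(cross(P[0][0],P[1][0]),P[0][1],P[1][1],onz("top",168,257.7,.146),cross(ray("top",167.6,257.6),ray("scene",460.5,192.3)))
cv2.imwrite("pics/c5.png",cv2.resize(np.hstack([v("w4")[180:330,430:590],v("w5")[180:330,240:400]]),None,fx=2.5,fy=2.5))
```

```text
10.325 [0.52688803 0.28774502 0.25317121] [-1.79970208e+02 -2.43971721e-02  1.77057147e+02]
w4 [274 243] [[504.2, 242.9], [512.9, 289.9]] [508.55230393 266.40270644]
w5 [284 260] [[349.4, 250.2], [364.4, 297.3]] [356.87925244 273.77131636]
(array([0.54786731, 0.31232042, 0.14572542]), [np.float64(7.364840735354719e-05), np.float64(7.364840735341785e-05)]) [0.54767052 0.31216088 0.146     ] [0.54783055 0.31229977 0.146     ] [0.54847894 0.31096197 0.146     ] (array([0.54852856, 0.31154192, 0.14668512]), [np.float64(0.0003429941468984422), np.float64(0.000342994146898513)])
```

View pics/c5.png

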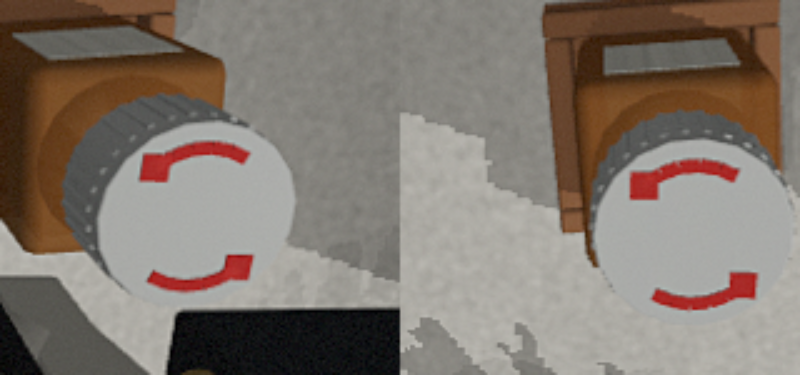

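Both arrows are clearly visible, and the cap's top centre triangulates to (0.548, 0.312, 0.1457), which agrees across the views. I move over it and down.

Emit:
jog_arm --deltas '[[[1,2.1,2.4,0,0],[1,0,0,-2,0],[1,0,0,-4,0],[1,0,0,-3,0],[1,0,0,-1.5,0],[1,0,0,-0.8,0],[1,0,0,0,0]]]'

```text
time_s: 11.25
tcp_pos: [0.5482, 0.3121, 0.1408]
eef_rot: [180.0, 0.0, 177.1]
contact_force: [-1.0, -0.2, 0.2]
gripper_width: 0.0876
gripper_force: 0.0
```

Emit:
jog_arm --deltas '[[[1,0,0,-0.3,0],[0.2,0,0,0,0],[0.1,0,0,0,0],[0.1,0,0,0,0],[0.1,0,0,0,0],[0.1,0,0,0,0]]]' --force 40

```text
time_s: 12.0
tcp_pos: [0.5479, 0.3125, 0.1375]
eef_rot: [180.0, 0.0, 177.1]
contact_force: [-0.5, 0.3, 1.1]
gripper_width: 0.0577
gripper_force: 40.0
```

Gripped at 57.7 mm and centred. Press down 6 mm.

Emit:
jog_arm --deltas '[[[0,0,0,-0.2,0],[0,0,0,-0.2,0],[0,0,0,-0.2,0],[0,0,0,-0.1,0],[0,0,0,0,0]]]'

```text
time_s: 12.62
tcp_pos: [0.548, 0.3125, 0.131]
eef_rot: [180.0, 0.0, 177.1]
contact_force: [-3.8, -0.3, 7.0]
gripper_width: 0.0576
gripper_force: 40.0
```

```bash
python3 -c "
from h import *
for i in range(1):
  s=r.get_state();print(s['contact_force'],s['moment'],s['tcp_pos'],s['joints'])"
```

```text
[-3.8073384  -0.28872444  7.04386917] [-0.13905258  1.15870148 -0.02370566] [0.54795124 0.31247625 0.1310029 ] [ 4.74042529e+01  2.16818589e+01 -1.36093409e+01  1.60888227e-02
 -5.46773097e+01 -1.40333527e+02]
```

The spring reaction is 7 N, so the cap is pressed. Twist 1.2 rad anticlockwise.

Emit:
jog_arm --deltas '[[[0,0,0,0,0.15],[0,0,0,0,0.15],[0,0,0,0,0.15],[0,0,0,0,0.15],[0,0,0,0,0.15],[0,0,0,0,0.15],[0,0,0,0,0.15],[0,0,0,0,0.15]]]'

```text
time_s: 13.62
tcp_pos: [0.549, 0.3131, 0.1316]
eef_rot: [-179.9, 0.1, -113.9]
contact_force: [-0.2, -0.1, 6.5]
gripper_width: 0.0576
gripper_force: 40.0
```

Emit:
jog_arm --deltas '[[[0,0,0,0,0],[0,0,0,0,0]]]'

```text
time_s: 13.88
tcp_pos: [0.549, 0.3131, 0.1316]
eef_rot: [-179.9, 0.1, -114.1]
contact_force: [-0.4, 1.2, 6.9]
gripper_width: 0.0578
gripper_force: 40.0
```

Run:
```python
from w import *
ci,im=shot('w6'); s=r.get_state();print(s['contact_force'],s['moment'])
```

```text
13.875 [0.54895104 0.31306414 0.13159156] [-1.79900910e+02  1.36715828e-01 -1.14137959e+02]
[0.06806877 0.83099824 7.21556966] [0.10287637 0.06004838 0.04421158]
```

View pics/w6.png

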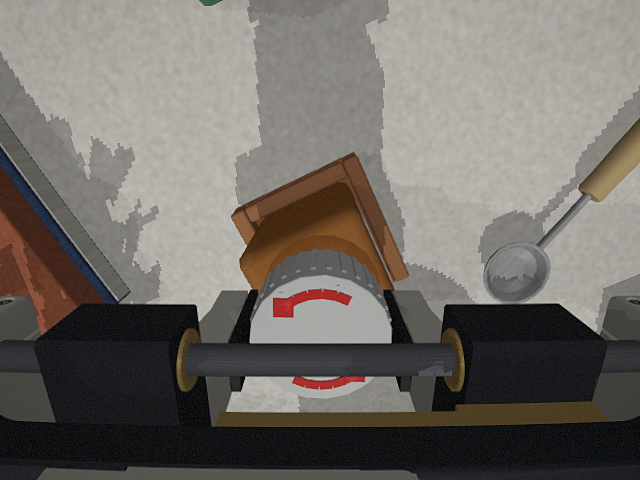

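The cap turned with the jaws: its arrows keep the same place relative to the gripper while the bottle is rotated. Lift.

Emit:
jog_arm --deltas '[[[0,0,0,0.3,0],[0,0,0,0.3,0],[0,0,0,0.4,0],[0,0,0,0.5,0],[0,0,0,0,0]]]'

```text
time_s: 14.55
tcp_pos: [0.5478, 0.3123, 0.1454]
eef_rot: [180.0, -0.0, -114.2]
contact_force: [0.7, -0.6, -0.9]
gripper_width: 0.0575
gripper_force: 40.0
```

Free: no upward pull. Raise to TCP z ≈ 0.2435.

Emit:
jog_arm --deltas '[[[0,0,0,1,0],[0,0,0,2,0],[0,0,0,2.5,0],[0,0,0,2.5,0],[0,0,0,1.3,0],[0,0,0,0.5,0],[0,0,0,0,0],[0,0,0,0,0]]]'

```text
time_s: 15.55
tcp_pos: [0.5475, 0.3121, 0.2423]
eef_rot: [180.0, -0.1, -114.2]
contact_force: [-0.0, 0.1, -0.1]
gripper_width: 0.0577
gripper_force: 40.0
```

Run:
```python
from w import *
shot('w7'); a=r.capture("scene"); cv2.imwrite("pics/s7.png",np.hstack([cv2.resize(a[100:280,400:560],(400,450)),cv2.resize(cv2.imread("pics/w7.png"),(400,300))[[*range(300)]+[299]*150]]))
```

```text
15.55 [0.54748751 0.31210002 0.24229713] [ 1.79956544e+02 -8.50997317e-02 -1.14184727e+02]
```

View pics/s7.png

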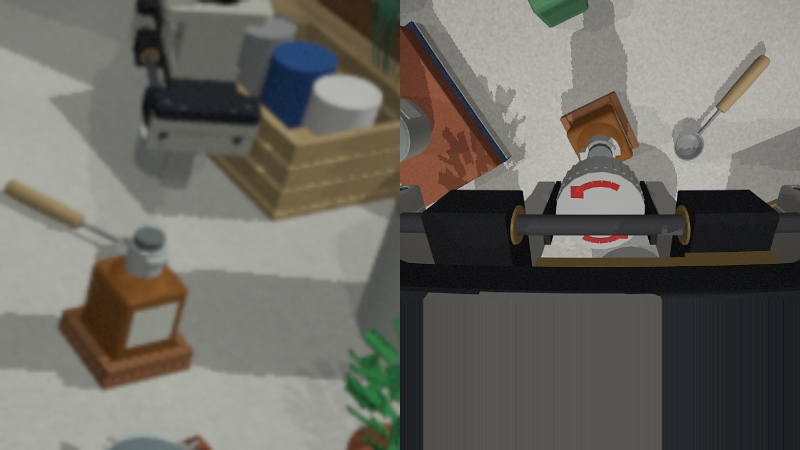

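The bottle is open with its plug bare, the cap is held level above it, and the spoon and green bottle have not moved. I'll raise the cap 1 mm more and hand in.

Emit:
jog_arm --deltas '[[[0,0,0,0.1,0],[0,0,0,0,0],[0,0,0,0,0],[0,0,0,0,0]]]'

```text
time_s: 16.15
tcp_pos: [0.5478, 0.3124, 0.2444]
eef_rot: [180.0, 0.0, -114.2]
contact_force: [0.7, -0.0, 0.7]
gripper_width: 0.0578
gripper_force: 40.0
```

```bash
python3 -c "
from plant import r
print(r.get_state()['tcp_pos'],r.close_job())"
```

```text
the job is handed in; nothing more can be done
[0.54783251 0.31238211 0.24435298] None
```

I handed the job in at 16.15 s: the puck stands flat in the blue dish, and the amber bottle's cap is off, held level about 8 cm above its mouth; no verdict was returned.

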